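Check an agate under the hand loupe

TASK

Take the loupe out of its case and bring it over the agate for inspection: swing the latch lever free first, then lift the lid right back, take the loupe by its handle and hold it level over the stone on the white tile, the lens centred above the stone and at the height shown by the pointer on the upright rule. Finish while holding it there, still and in focus, with the case left open; do not move the stone, the pointer, or the bowl, brush and jar standing about.

Things in the scene. Friction and masses are not known exactly. Their poses are not given: they have to be found in the camera images.
- case: Fixed black instrument case, 160 deep (x) x 210 wide (y), base 45 high, 73 with the lid shut. Origin: centre of its underside, on the table; x runs from latch side to hinge side, y left, z up. Inside, a grey insert carries the loupe 26 above the table, handle along y; from y = -67 to +1 it leaves a finger trough over the inner depth (x -74 to +74), floor 6, rim 45 above the table.
- latch (a joint): Steel swing-hook lever on the middle of the case's front (-x) face, turning about the case's x. 0: upright, lip hooked over a stud on the lid, which cannot lift; grows as its top swings right (the case's -y), stop at 1.6 (flat); free of the lid from about 0.4. Stays where left; 0.5 N at the knob moves it. The stud, 10 across, stands 12 out of the lid's front, 60 above the table, at y = 0.
- latch_knob (a point): Middle of the lever's round thumb knob, 12 diameter, 24 long along the case's x (from 6 to 30 out from the front face), its axis 60 above and 4 to the right (-y) of the lever's pivot, so 78 above the table when latched, 5 higher than the lid's top; push it sideways.
- latch_pivot (a point): Pivot of the latch lever, 6 out from the case's front face, 18 above the table.
- lid (a joint): Lid of the case, hinged along its far (+x) edge. 0: shut; grows as the front edge lifts, stop at 1.75 rad (leaning a little back). The hinge is stiff: the lid stays where it is left; about 4 to 5 N upward at the bar lifts it.
- lid_bar (a point): Middle of the round steel bar handle on the lid, 10 diameter, 100 long along the case's y, its axis 34 above the lid's top face (gap beneath 29) and 25 behind its front edge; with the lid shut it is 107 above the table. In the frame of the lid the bar lies 135 in front of the hinge and 62 above it. With the lid open the bar is on its outer (far) side.
- lid_hinge (a point): Middle of the lid's hinge axis (along the case's y), on the case's far top edge, 45 above the table. Its orientation turns with the lid.
- loupe: The hand loupe as one body, about 110 g; its origin lies under the middle of the lens, at the underside; the handle points along its own -y, z is up through the lens. It balances about 38 from the lens centre towards the handle.
- loupe_lens (a point): Centre of the lens (half-way through its thickness): clear lens in a dark metal rim 66 outside diameter, 13 thick. Axes as loupe; z upright means level.
- loupe_grip (a point): Where to take the loupe: middle of the black flat-sided handle, 16 wide (its x) and 13 thick (z), which reaches from 46 to 128 mm from the lens centre; this point is 77.5 from the lens centre, in the middle of the finger trough when in the case, 32.5 above the table.
- stand: Fixed viewing stand, a grey plate 130 (x) x 190 (y) x 10 with a white tile 110 x 110 whose top is 16 above the table; the tile's centre is 30 towards -y from the origin (centre of the underside). At the other end, y = +72, a steel rule stands upright, 22 wide, up to 170 above the table.
- pointer_tip (a point): Tip of the thin pointer of the slider on the upright rule, 27 from the rule's middle towards the tile and level; its height is the height at which the lens centre must be held (90 to 140 above the table, differs each time). The slider's body is 13 x 30 x 18.
- stone_mid (a point): Middle (half-way up) of the polished agate on the white tile, a dome about 26 across and 14 high.
- bowl: White sorting bowl of stones, 100 across, 42 high, origin under its centre; leave it alone.
- brush: Small brush with a wooden handle lying on the table, leave it alone; origin under its middle, lying along its x.
- jar: Small glass jar with a grey cap, 52 across, 60 high, origin under its centre; leave it alone.

How it is judged:
On the way, in this order (a step that is already met when the one before it is completed fails the run):
1. the latch lever is swung free while the lid is still shut (value of joint latch above 0.45 rad and value of joint lid below 0.1 rad), for 0.1 s.
2. the lid is opened right up (value of joint lid above 1.3 rad), for 0.2 s.
3. the loupe is lifted out of the case in the fingers (z of loupe_lens in the frame of case above 0.07 m and contact force between loupe and the fingers above 1 N and contact force between loupe and case below 0.1 N), for 0.2 s.
At the end, for the whole second after the job is handed in: Loupe held in the fingers, clear of the stand, lens centre within 10 mm of plumb above the stone and 6 mm of the pointer height, level within 7 degrees, still (20 mm/s, 0.15 rad/s); latch over 0.4 rad, lid over 1.2 rad, stone within 8 mm of where it lay (horizontal distance between loupe_lens and stone_mid below 0.01 m and z of loupe_lens in the frame of pointer_tip between -0.006 and 0.006 m and angle between loupe_lens's own z axis and vertical below 0.12 rad and linear speed of loupe below 0.02 m/s and angular speed of loupe below 0.15 rad/s and contact force between loupe and the fingers above 1 N and contact force between loupe and stand below 0.1 N and value of joint lid above 1.2 rad and value of joint latch above 0.4 rad and distance of stone_mid from where it was at the start of the episode below 0.008 m); the arm keeps its last pose, push and grip.
It fails at once if the lid is forced while the latch is hooked (value of joint lid above 0.12 rad and value of joint latch below 0.3 rad).
It fails at once if the stone is knocked or moved (distance of stone_mid from where it was at the start of the episode above 0.012 m).
It fails at once if the pointer is shifted on its rule (distance of pointer_tip from where it was at the start of the episode above 0.004 m).
It fails at once if the bowl, brush or jar is disturbed (distance of any of bowl, brush, jar from where it was at the start of the episode above 0.03 m).
It also fails if it takes over 62 s, if anything falls off the work surface, if the arm or the gripper's body presses on something with over 40 N, if the wrist force passes 120 N, or if a joint passes its speed limit or range.

ROBOT

A 6-joint arm with a two-finger parallel gripper is mounted at the origin on the work surface. World frame = base frame: x ahead of the robot, y to its left, z up, the work surface at z = 0. Lengths are in m, angles in rad, forces in N, time in s.
With the tool pointing down it reaches from about 0.25 to 0.725 m from the base axis. Payload 4 kg.
Tool frame: the origin (TCP) lies at the very end of the fingers, on their centre line; the grasp point (between the pads) lies 19 mm behind it; x points along the fingers, z is the direction in which the jaws open and shut, and the axes are right-handed (so a half turn about x gives the same grasp; the last joint's range is limited). The gripper opens to 85 mm and grips with 20 to 120 N. Pads are 22 mm wide; open, the fingers measure 114 mm over their backs; the gripper's body (76 mm by 85 mm) begins 54 mm behind the grasp point. The pads swing forward as they close: fully open they stand 13 mm farther back than shut.
Start: joints at [1.305, 0.241, 0.005, 1.335, 0, 1.571], TCP at [0.131, 0.482, 0.231] pointing down, gripper open.
Joint ranges: [-2.72, 2.72], [-1.05, 1.87], [-1.09, 1.28], [-1.99, 2.15], [-1.42, 1.44], [-3.14, 3.14]. Speed limits (rad/s): [2.79, 2.79, 3.14, 3.14, 3.14, 3.14].

INTERFACE

Orientations are given as a unit quaternion [x, y, z, w].
In Python, from cell import r gives the robot as it stands.
- The arm moves only by the tool step_arm, never from a script. Its argument "series" is a list of rows, each an object of numbers: "tx", "ty", "tz": the shift along the world's x, y, z in mm; "wx", "wy", "wz": the turn, a rotation vector about the world's x, y, z in degrees; "hand": the finger opening in mm, from 0 to 85.4. A call has 1 to 12 rows; each row is the pose to reach, as a shift and turn from the pose commanded when the call began; what a row does not reach only later rows make up. A row lasts 1/10 s, in which the tool goes at most 50 mm and 8.59 degrees, less where a joint would pass 70% of its speed; a pose out of reach is approached as far as the arm can. A call with a gripper value outside its range is refused whole. The fingers move at their own pace and stop on an object; the grip force is fixed at half the most. Time passes only in rows, so rows that repeat a pose let the fingers close. It gives the time, the measured TCP pose, the force and the opening at its end, in the units of the state.
- r.state(): the state, without advancing time (a new reading comes with each control period).
- r.camera(name): name is "scene" or "top" or "wrist"; returns a dict with "image" (384x512x3 uint8, red, green, blue), "vertical_fov" (degrees; the focal length in pixels is half the picture's height over the tangent of half this angle, whatever the lens; pixels are square), "cx", "cy" (the principal point, pixels), "R" (3x3) and "t" (3): a world point X has camera coordinates R X + t; the wrist camera has in their place "hand_eye" (4x4, takes a point from camera to tool coordinates, whose origin is the TCP and whose axes are the tool frame's). Camera axes: x right, y down, z forward; pixel columns grow to the right and rows downward; lengths in m; the calibration is good to about 2 mm. A picture is of the moment at which its call begins: read the wrist's pose just before it. There is no depth.
- r.finish_job(): hands the job in, once; it reports no verdict.
The state is a dict: "time_s": time; "qpos": joint angles; "joint_vel": joint speeds; "joint_efforts": joint torques, N m; "eef_pos": TCP position; "tool_rot": TCP orientation; "ft_force": force on the tool from outside, world axes, zero at the start; "wrist_torque": the same for the moment, N m; "finger_gap": finger opening in m.
Only numpy, scipy, OpenCV 4.12 (cv2) and the standard library are available. Lean on these libraries where they do the work, as an engineer would, in place of code of your own. Each camera call takes 0.05 s, during which the arm holds its last target. There are 200 camera calls.

## Working session

There is one attempt and no reset: what is moved stays moved. The work goes in short steps, Python scripts to look and compute and a tool call to move; the robot and the scene stay as the last step left them, time stands still between calls to the robot, and variables do not carry over. Pictures are saved under pics/ and viewed, about 8 in all and at most 12, crops included, and the job is handed in when it is done.

Besides the shell and the picture viewer there is one more tool, called after ">>>" by a JSON object that holds its "api" and its "payload", one argument or row to a line. step_arm: Moves the arm, as the interface text tells. Its arguments: {"type":"object","properties":{"series":{"type":"array","items":{"type":"object","properties":{"tx":{"type":"number"},"ty":{"type":"number"},"tz":{"type":"number"},"wx":{"type":"number"},"wy":{"type":"number"},"wz":{"type":"number"},"hand":{"type":"number"}}}}},"required":["series"]}

```bash
mkdir -p pics
cat > h.py <<'E'
import numpy as np, cv2
from cell import r
from scipy.spatial.transform import Rotation as Rot
def grab(n,f=None):
    s=r.state() ; c=r.camera(n); im=c["image"]
    if f: cv2.imwrite("pics/"+f,cv2.cvtColor(im,cv2.COLOR_RGB2BGR))
    foc=im.shape[0]/2/np.tan(np.radians(c["vertical_fov"])/2)
    if "R" in c: R=np.array(c["R"]);t=np.array(c["t"])
    else:
        H=np.array(c["hand_eye"]); T=np.eye(4);T[:3,:3]=Rot.from_quat(s["tool_rot"]).as_matrix();T[:3,3]=s["eef_pos"]
        W=np.linalg.inv(T@H); R=W[:3,:3];t=W[:3,3]
    return im,dict(R=R,t=t,f=foc,cx=c["cx"],cy=c["cy"])
def ray(c,u,v):
    d=c["R"].T@np.array([(u-c["cx"])/c["f"],(v-c["cy"])/c["f"],1]); return -c["R"].T@c["t"],d/np.linalg.norm(d)
def onz(c,u,v,z):
    o,d=ray(c,u,v); return o+d*(z-o[2])/d[2]
def proj(c,X):
    p=c["R"]@np.array(X)+c["t"]; return c["f"]*p[0]/p[2]+c["cx"],c["f"]*p[1]/p[2]+c["cy"]
def tri(a,b):
    (o1,d1),(o2,d2)=a,b
    k=np.linalg.lstsq(np.c_[d1,-d2],o2-o1,rcond=None)[0]
    p,q=o1+d1*k[0],o2+d2*k[1]; return (p+q)/2,np.linalg.norm(p-q)
E
python3 - <<'E'
from h import *
import pickle
D={}
np.set_printoptions(precision=4,suppress=True)
for n in("scene","top"):
    im,c=grab(n); D[n]=(im,c); print(n,-c["R"].T@c["t"],c["R"].tolist(),c["f"])
pickle.dump(D,open("D.pkl","wb"))
for n in D: cv2.imwrite(f"pics/{n}0.png",cv2.resize(cv2.cvtColor(D[n][0],cv2.COLOR_RGB2BGR),(800,600),interpolation=cv2.INTER_CUBIC))
print(r.state())
E
```

```text
scene [1.1345 0.883  1.1722] [[-0.823878624114237, 0.5665838412330446, 0.014379276102777344], [0.40651921247384365, 0.6084240452258608, -0.6815880802072799], [-0.3949254899563685, -0.5557003977365929, -0.731594782197163]] 481.3443337163543
top [0.4702 0.093  1.0859] [[0.0034768618600295874, -0.9999923971019293, -0.001765550889595025], [-0.9957533480370335, -0.003299687578360833, -0.09200207570986468], [0.09199555046112143, 0.0020779317175231974, -0.9957572499837157]] 406.4517503101923
{'time_s': 0.1, 'qpos': array([1.305 , 0.2413, 0.0038, 1.3352, 0.    , 1.5708]), 'joint_vel': array([-0.0006, -0.0009,  0.0022, -0.0015,  0.0014,  0.0021]), 'joint_efforts': array([ -0.0001, -37.3137,  25.301 ,   0.0109,   0.    ,   0.    ]), 'eef_pos': array([0.1312, 0.4819, 0.2305]), 'tool_rot': array([-0.4297,  0.5624,  0.4289,  0.5613]), 'ft_force': array([ 0.5466, -0.7846, -0.5834]), 'wrist_torque': array([-0.0107,  0.0054,  0.0038]), 'finger_gap': 0.08572302170438284}
```

View pics/scene0.png

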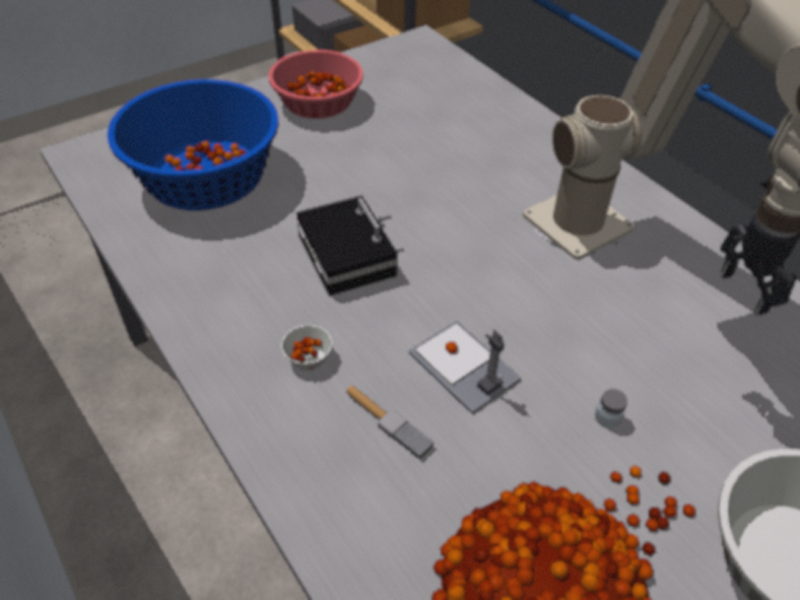

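View pics/top0.png

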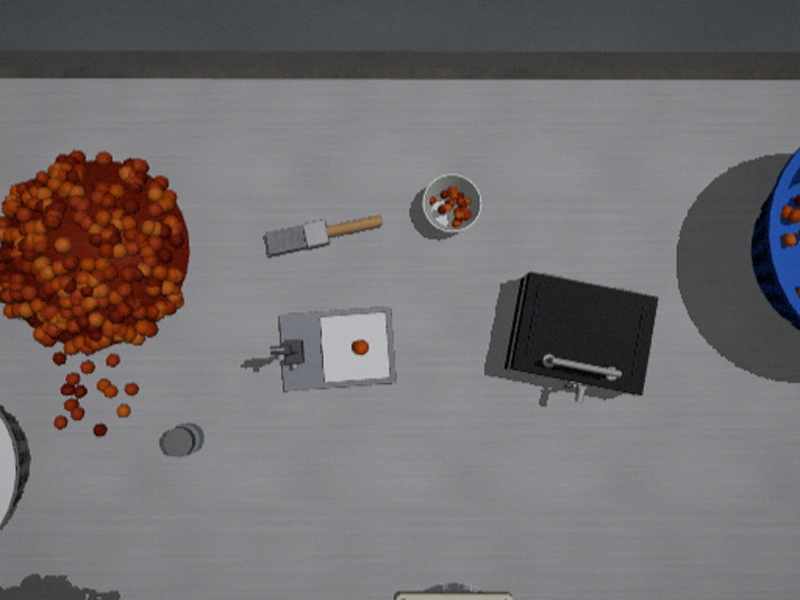

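The top view (800 px wide, +x up, +y left) shows the case at about (582,333), with the bar at (548,360)–(615,374) and the knob near (579,391). The stand is at (338,348) with the stone at (360,347). I'll enlarge the details in both views.

Run:
```python
from h import *
import pickle
D=pickle.load(open("D.pkl","rb"))
def crop(n,u,v,w,h,k): 
    return cv2.resize(cv2.cvtColor(D[n][0],cv2.COLOR_RGB2BGR)[v:v+h,u:u+w],(w*k,h*k),interpolation=cv2.INTER_CUBIC)
a=np.hstack([crop("top",315,170,110,90,4)[:, :400],crop("top",170,190,100,90,4)])
b=np.hstack([crop("scene",185,120,80,60,5),crop("scene",260,200,80,60,5)])
cv2.imwrite("pics/z.png",np.vstack([a[:300],b])) 
c=D["top"][1]; k=1/1.5625
for nm,u,v,z in [("barL",548,360,.107),("barR",615,374,.107),("knob",579,391,.078),("c1",530,272,.073),("c2",657,297,.073),("c3",643,394,.073),("c4",507,366,.073),("stone",360,347,.023),("plateA",280,314,.01),("plateB",392,307,.01),("plateC",396,383,.01),("plateD",284,391,.01),("jar",178,440,.06),("bowl",452,204,.042)]:
    print(nm,onz(c,u*k,v*k,z).round(4))
# stone by colour in top
im=D["top"][0].astype(int); m=((im[...,0]-im[...,1]>60)); m[:, :200]=0;m[:,260:]=0;m[:195]=0;m[260:]=0
v,u=np.nonzero(m);print("stone px",u.mean(),v.mean(),len(u),onz(c,u.mean(),v.mean(),.023))
im=D["scene"][0].astype(int); m=((im[...,0]-im[...,1]>60)); m2=np.zeros_like(m);m2[205:240,275:305]=m[205:240,275:305]
v,u=np.nonzero(m2);print("stone scene",onz(D["scene"][1],u.mean(),v.mean(),.023))
```

```text
barL [ 0.4757 -0.1385  0.107 ]
barR [ 0.4547 -0.2406  0.107 ]
knob [ 0.4274 -0.1932  0.078 ]
c1 [ 0.6168 -0.1202  0.073 ]
c2 [ 0.577  -0.3229  0.073 ]
c3 [ 0.4228 -0.2955  0.073 ]
c4 [ 0.4661 -0.0813  0.073 ]
stone [0.4967 0.1552 0.023 ]
plateA [0.5525 0.2924 0.01  ]
plateB [0.5651 0.1021 0.01  ]
plateC [0.4368 0.0949 0.01  ]
plateD [0.4228 0.2831 0.01  ]
jar [0.347  0.4415 0.06  ]
bowl [0.7358 0.0021 0.042 ]
stone px 230.52380952380952 221.9047619047619 63 [0.49712677 0.15488625 0.023     ]
stone scene [0.49559556 0.15414279 0.023     ]
```

View pics/z.png

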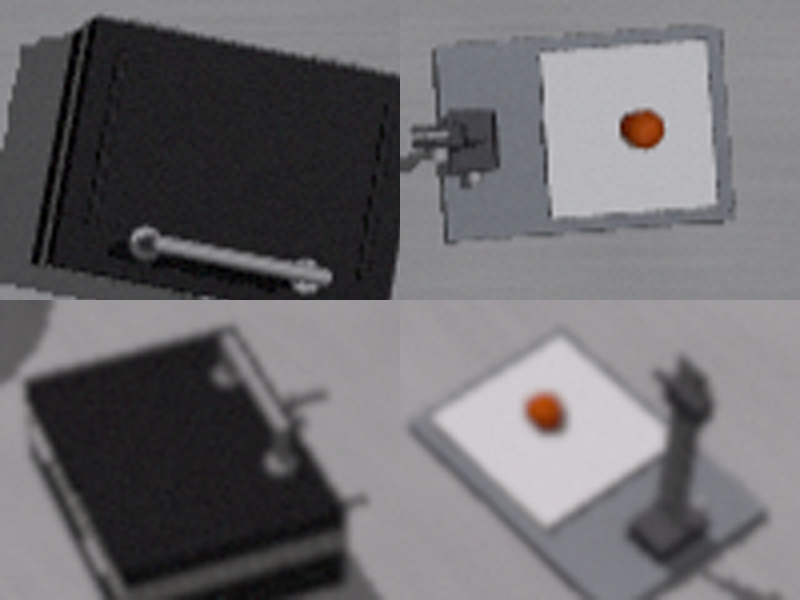

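The enlarged crops confirm the bar, the case edges and the stone at about (0.4965, 0.155). I'll move over the case and look with the wrist camera.

Run:
```python
from h import *
s=r.state();print(Rot.from_quat(s["tool_rot"]).as_matrix().round(3))
c=r.camera("wrist");print(np.array(c["hand_eye"]).round(3),c["vertical_fov"])
```

```text
[[-0.001 -0.965  0.263]
 [-0.002  0.263  0.965]
 [-1.     0.    -0.002]]
[[-0.002 -0.301  0.953 -0.143]
 [-0.    -0.953 -0.301  0.077]
 [ 1.    -0.001  0.002  0.   ]
 [ 0.     0.     0.     1.   ]] 68.15548976134023
```

>>> {"api": "step_arm", "payload": {
  "series": [
    {"tx": 20,"ty": -40,"tz": 20},
    {"tx": 50,"ty": -90,"tz": 40},
    {"tx": 80,"ty": -140,"tz": 60},
    {"tx": 110,"ty": -190,"tz": 80},
    {"tx": 140,"ty": -240,"tz": 90},
    {"tx": 170,"ty": -290,"tz": 90},
    {"tx": 200,"ty": -340,"tz": 90},
    {"tx": 230,"ty": -390,"tz": 90},
    {"tx": 250,"ty": -440,"tz": 90}
  ]
}}

```text
validation failed for argument at $.se...
```

>>> {"api": "step_arm", "payload": {
  "series": [
    {"tx": 20,"ty": -40,"tz": 20,"wx": 0,"wy": 0,"wz": -8,"hand": 85},
    {"tx": 50,"ty": -85,"tz": 40,"wx": 0,"wy": 0,"wz": -16,"hand": 85}
  ]
}}

```text
time_s: 0.35
eef_pos: [0.1768, 0.4025, 0.2678]
tool_rot: [-0.347, 0.617, 0.346, 0.616]
ft_force: [1.5, 0.8, 1.1]
finger_gap: 0.0849
```

>>> {"api": "step_arm", "payload": {
  "series": [
    {"tx": 30,"ty": -40,"tz": 0,"wx": 0,"wy": 0,"wz": -8,"hand": 85},
    {"tx": 60,"ty": -80,"tz": 0,"wx": 0,"wy": 0,"wz": -16,"hand": 85},
    {"tx": 90,"ty": -120,"tz": 0,"wx": 0,"wy": 0,"wz": -24,"hand": 50},
    {"tx": 120,"ty": -165,"tz": 0,"wx": 0,"wy": 0,"wz": -32,"hand": 20},
    {"tx": 150,"ty": -210,"tz": 0,"wx": 0,"wy": 0,"wz": -40,"hand": 0},
    {"tx": 180,"ty": -255,"tz": 0,"wx": 0,"wy": 0,"wz": -48,"hand": 0},
    {"tx": 205,"ty": -300,"tz": 0,"wx": 0,"wy": 0,"wz": -56,"hand": 0},
    {"tx": 220,"ty": -345,"tz": 0,"wx": 0,"wy": 0,"wz": -64,"hand": 0},
    {"tx": 240,"ty": -390,"tz": 0,"wx": 0,"wy": 0,"wz": -70,"hand": 0},
    {"tx": 245,"ty": -430,"tz": -10,"wx": 0,"wy": 0,"wz": -70,"hand": 0},
    {"tx": 245,"ty": -470,"tz": -20,"wx": 0,"wy": 0,"wz": -70,"hand": 0},
    {"tx": 245,"ty": -470,"tz": -20,"wx": 0,"wy": 0,"wz": -70,"hand": 0}
  ]
}}

```text
time_s: 1.55
eef_pos: [0.4212, -0.0707, 0.2469]
tool_rot: [0.072, 0.705, -0.072, 0.702]
ft_force: [-0.4, 0.6, 0.4]
finger_gap: 0.0003
```

Run:
```python
from h import *
import pickle
im,c=grab("wrist");pickle.dump((im,c),open("w1.pkl","wb"))
cv2.imwrite("pics/w1.png",cv2.resize(cv2.cvtColor(im,cv2.COLOR_RGB2BGR),(800,600)))
print((-c["R"].T@c["t"]).round(3),r.state()["eef_pos"],r.state()["qpos"])
```

```text
[0.437 0.005 0.39 ] [ 0.42147956 -0.06860051  0.24757224] [-1.61438744e-01  9.09044149e-02 -1.34009263e-01  1.34855357e+00
  1.30000903e-04  1.61092524e+00]
```

View pics/w1.png

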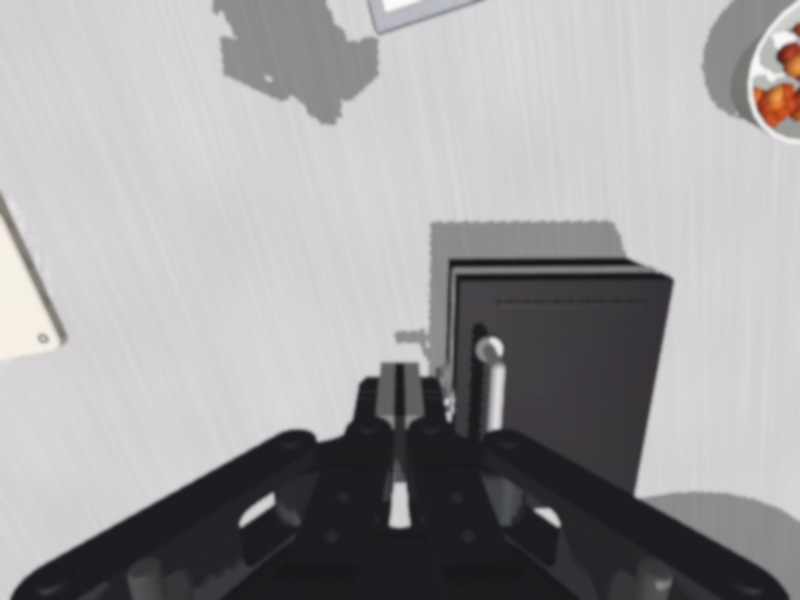

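The wrist view shows the lid's left top edge from (457,278) to (672,278) and the left end of the bar near (490,350), with the gripper hiding the knob. I'll compute the case pose from these.

Run:
```python
from h import *
import pickle
im,c=pickle.load(open("w1.pkl","rb"));k=.64
for n,u,v,z in[("FL",457,278,.073),("BL",672,278,.073),("front low",457,430,.073),("barL post",489,350,.107),("bar mid",496,400,.107)]: print(n,onz(c,u*k,v*k,z).round(4))
D=pickle.load(open("D.pkl","rb"));t=D["top"][1]
for n,u,v,z in[("FL",315+50/4,170+263/4,.073),("BL",315+98/4,170+17/4,.073),("barL",315+145/4,170+242/4,.107),("barR",315+320/4,170+277/4,.107)]: print(n,onz(t,u,v,z).round(4))
```

```text
FL [ 0.4611 -0.0851  0.073 ]
BL [ 0.6163 -0.1171  0.073 ]
front low [ 0.4398 -0.2133  0.073 ]
barL post [ 0.4718 -0.1309  0.107 ]
bar mid [ 0.4712 -0.1708  0.107 ]
FL [ 0.4624 -0.0887  0.073 ]
BL [ 0.6163 -0.1209  0.073 ]
barL [ 0.4754 -0.1397  0.107 ]
barR [ 0.4549 -0.244   0.107 ]
```

Case centre is about (0.519, −0.206), yaw −11.5°, and the views agree to about 3 mm. The predicted bar position also matches the measured one. Next: bring the closed fingers down to the left of the knob.

>>> {"api": "step_arm", "payload": {
  "series": [
    {"tx": 0,"ty": -45,"tz": 0,"wx": 0,"wy": 0,"wz": 0,"hand": 0},
    {"tx": -1,"ty": -91,"tz": -20,"wx": 0,"wy": 0,"wz": 0,"hand": 0},
    {"tx": -1,"ty": -91,"tz": -65,"wx": 0,"wy": 0,"wz": 0,"hand": 0},
    {"tx": -1,"ty": -91,"tz": -110,"wx": 0,"wy": 0,"wz": 0,"hand": 0},
    {"tx": -1,"ty": -91,"tz": -150,"wx": 0,"wy": 0,"wz": 0,"hand": 0},
    {"tx": -1,"ty": -91,"tz": -174,"wx": 0,"wy": 0,"wz": 0,"hand": 0},
    {"tx": -1,"ty": -91,"tz": -174,"wx": 0,"wy": 0,"wz": 0,"hand": 0},
    {"tx": -1,"ty": -91,"tz": -174,"wx": 0,"wy": 0,"wz": 0,"hand": 0}
  ]
}}

```text
time_s: 2.4
eef_pos: [0.4219, -0.1566, 0.0752]
tool_rot: [0.069, 0.704, -0.068, 0.704]
ft_force: [0.1, -0.5, -0.2]
finger_gap: 0.0005
```

Run:
```python
from h import *
s=r.state();print(s["eef_pos"],Rot.from_quat(s["tool_rot"]).as_matrix().round(3),s["ft_force"])
```

```text
[ 0.42186004 -0.15657466  0.07519607] [[-0.     0.193  0.981]
 [ 0.     0.981 -0.193]
 [-1.     0.    -0.   ]] [ 0.07034549 -0.52588086 -0.17211349]
```

>>> {"api": "step_arm", "payload": {
  "series": [
    {"tx": -2,"ty": -10,"tz": -2,"wx": 0,"wy": 0,"wz": 0,"hand": 0},
    {"tx": -4,"ty": -19,"tz": -2,"wx": 0,"wy": 0,"wz": 0,"hand": 0},
    {"tx": -6,"ty": -28,"tz": -2,"wx": 0,"wy": 0,"wz": 0,"hand": 0},
    {"tx": -8,"ty": -38,"tz": -3,"wx": 0,"wy": 0,"wz": 0,"hand": 0},
    {"tx": -9,"ty": -46,"tz": -8,"wx": 0,"wy": 0,"wz": 0,"hand": 0},
    {"tx": -11,"ty": -54,"tz": -14,"wx": 0,"wy": 0,"wz": 0,"hand": 0},
    {"tx": -13,"ty": -62,"tz": -20,"wx": 0,"wy": 0,"wz": 0,"hand": 0},
    {"tx": -14,"ty": -68,"tz": -24,"wx": 0,"wy": 0,"wz": 0,"hand": 0},
    {"tx": -14,"ty": -70,"tz": -24,"wx": 0,"wy": 0,"wz": 0,"hand": 0},
    {"tx": -14,"ty": -70,"tz": -24,"wx": 0,"wy": 0,"wz": 0,"hand": 0}
  ]
}}

```text
time_s: 3.4
eef_pos: [0.4071, -0.2278, 0.0503]
tool_rot: [0.069, 0.704, -0.069, 0.703]
ft_force: [0.2, -0.6, 0.1]
finger_gap: 0.0001
```

Run:
```python
from h import *
im,c=grab("top");im2,c2=grab("scene")
f=lambda a,u,v:cv2.resize(cv2.cvtColor(a,cv2.COLOR_RGB2BGR)[v:v+75,u:u+100],(400,300),interpolation=cv2.INTER_CUBIC)
cv2.imwrite("pics/k.png",np.hstack([f(im,330,195),f(im2,180,110)]))
```

```text
(no output)
```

View pics/k.png

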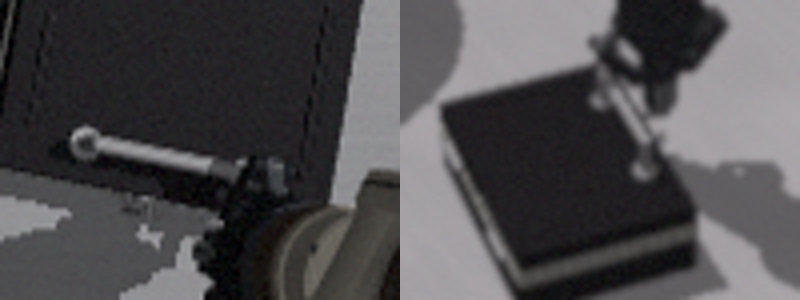

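The knob no longer shows where it stood, though the arm hides part of the view. I'll rise over the bar and look again.

>>> {"api": "step_arm", "payload": {
  "series": [
    {"tx": -5,"ty": 5,"tz": 20,"wx": 0,"wy": 0,"wz": 0,"hand": 0},
    {"tx": -5,"ty": 5,"tz": 65,"wx": 0,"wy": 0,"wz": 0,"hand": 0},
    {"tx": 0,"ty": 10,"tz": 105,"wx": 0,"wy": 0,"wz": 0,"hand": 0},
    {"tx": 25,"ty": 25,"tz": 125,"wx": 0,"wy": 0,"wz": 0,"hand": 30},
    {"tx": 58,"ty": 34,"tz": 125,"wx": 0,"wy": 0,"wz": 0,"hand": 60},
    {"tx": 58,"ty": 34,"tz": 125,"wx": 0,"wy": 0,"wz": 0,"hand": 60},
    {"tx": 58,"ty": 34,"tz": 125,"wx": 0,"wy": 0,"wz": 0,"hand": 60}
  ]
}}

```text
time_s: 4.2
eef_pos: [0.4654, -0.1929, 0.1754]
tool_rot: [0.069, 0.704, -0.069, 0.703]
ft_force: [-0.7, -0.1, -0.6]
finger_gap: 0.0576
```

Run:
```python
from h import *
import pickle
print(r.state()["eef_pos"])
im,c=grab("wrist");im2,c2=grab("scene");im3,c3=grab("top");pickle.dump((im,c),open("w2.pkl","wb"))
f=lambda a,u,v,w,h,W,H:cv2.resize(cv2.cvtColor(a,cv2.COLOR_RGB2BGR)[v:v+h,u:u+w],(W,H),interpolation=cv2.INTER_CUBIC)
cv2.imwrite("pics/k2.png",np.hstack([f(im,0,0,512,384,512,384),np.vstack([f(im2,185,115,72,48,288,192),f(im3,330,195,72,48,288,192)])]))
```

```text
[ 0.4653981  -0.19287374  0.17544742]
```

View pics/k2.png

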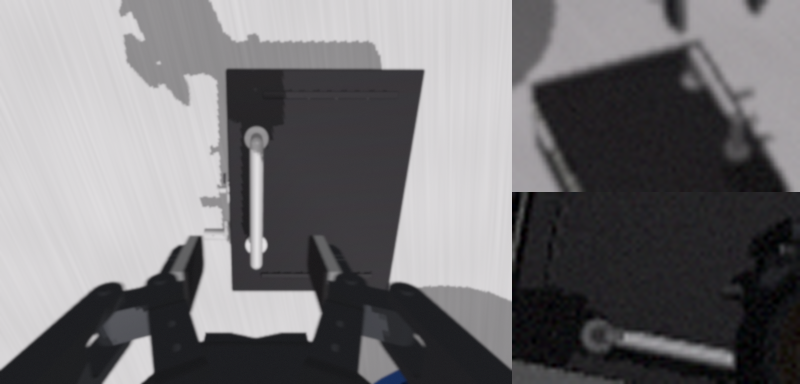

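The wrist view shows the bar centred between the jaws at u=256. The lever's knob is at (215,232), about 50 mm right of the stud at (225,183), so the latch is swung roughly 1 rad and free. Next: descend and grip the bar.

>>> {"api": "step_arm", "payload": {
  "series": [
    {"tx": 0,"ty": 0,"tz": -40,"wx": 0,"wy": 0,"wz": 0,"hand": 60},
    {"tx": 0,"ty": 0,"tz": -75,"wx": 0,"wy": 0,"wz": 0,"hand": 60},
    {"tx": 0,"ty": 0,"tz": -85,"wx": 0,"wy": 0,"wz": 0,"hand": 40},
    {"tx": 0,"ty": 0,"tz": -85,"wx": 0,"wy": 0,"wz": 0,"hand": 20},
    {"tx": 0,"ty": 0,"tz": -85,"wx": 0,"wy": 0,"wz": 0,"hand": 0},
    {"tx": 0,"ty": 0,"tz": -85,"wx": 0,"wy": 0,"wz": 0,"hand": 0},
    {"tx": 0,"ty": 0,"tz": -85,"wx": 0,"wy": 0,"wz": 0,"hand": 0},
    {"tx": 0,"ty": 0,"tz": -85,"wx": 0,"wy": 0,"wz": 0,"hand": 0}
  ]
}}

```text
time_s: 5.15
eef_pos: [0.4659, -0.1941, 0.0923]
tool_rot: [0.069, 0.703, -0.07, 0.704]
ft_force: [-3.8, 0.1, 6.3]
finger_gap: 0.0074
```

Run:
```python
from h import *
s=r.state();print(s["eef_pos"],s["ft_force"],s["finger_gap"])
ax=np.array([.980,-.199])
for th in np.arange(0,1.76,.125):
    a=np.radians(155.33)-th; d=(148.6*np.cos(a)+135, 148.6*np.sin(a)-62)
    print(round(th,3),(d[0]*ax).round(0),round(d[1]), "tilt",round(np.degrees(th)))
```

```text
[ 0.4658577  -0.19414384  0.09233113] [-3.81295234  0.14975004  6.29623168] 0.007407162294536262
0.0 [-0.  0.] 0 tilt 0
0.125 [ 9. -2.] 16 tilt 7
0.25 [19. -4.] 32 tilt 14
0.375 [31. -6.] 45 tilt 21
0.5 [45. -9.] 57 tilt 29
0.625 [ 61. -12.] 67 tilt 36
0.75 [ 77. -16.] 75 tilt 43
0.875 [ 94. -19.] 81 tilt 50
1.0 [112. -23.] 85 tilt 57
1.125 [130. -26.] 87 tilt 64
1.25 [148. -30.] 86 tilt 72
1.375 [166. -34.] 83 tilt 79
1.5 [184. -37.] 77 tilt 86
1.625 [200. -41.] 69 tilt 93
1.75 [216. -44.] 60 tilt 100
```

>>> {"api": "step_arm", "payload": {
  "series": [
    {"tx": 4,"ty": -1,"tz": 8,"wx": 0,"wy": 0,"wz": 0,"hand": 0},
    {"tx": 9,"ty": -2,"tz": 16,"wx": 0,"wy": 0,"wz": 0,"hand": 0},
    {"tx": 14,"ty": -3,"tz": 24,"wx": 0,"wy": 0,"wz": 0,"hand": 0},
    {"tx": 19,"ty": -4,"tz": 32,"wx": 0,"wy": 0,"wz": 0,"hand": 0},
    {"tx": 25,"ty": -5,"tz": 39,"wx": 0,"wy": 0,"wz": 0,"hand": 0},
    {"tx": 31,"ty": -6,"tz": 45,"wx": 0,"wy": 0,"wz": 0,"hand": 0},
    {"tx": 31,"ty": -6,"tz": 45,"wx": 0,"wy": 0,"wz": 0,"hand": 0}
  ]
}}

```text
time_s: 5.85
eef_pos: [0.4956, -0.2, 0.1372]
tool_rot: [0.069, 0.705, -0.07, 0.703]
ft_force: [-8.4, -1.4, 6.1]
finger_gap: 0.0074
```

>>> {"api": "step_arm", "payload": {
  "series": [
    {"tx": 7,"ty": -1,"tz": 6,"wx": 0,"wy": 0,"wz": 0,"hand": 0},
    {"tx": 14,"ty": -3,"tz": 12,"wx": 0,"wy": 0,"wz": 0,"hand": 0},
    {"tx": 22,"ty": -4,"tz": 17,"wx": 0,"wy": 0,"wz": 0,"hand": 0},
    {"tx": 30,"ty": -6,"tz": 22,"wx": 0,"wy": 0,"wz": 0,"hand": 0},
    {"tx": 38,"ty": -8,"tz": 26,"wx": 0,"wy": 0,"wz": 0,"hand": 0},
    {"tx": 46,"ty": -10,"tz": 30,"wx": 0,"wy": 0,"wz": 0,"hand": 0},
    {"tx": 46,"ty": -10,"tz": 30,"wx": 0,"wy": 0,"wz": 0,"hand": 0}
  ]
}}

```text
time_s: 6.55
eef_pos: [0.5433, -0.2095, 0.1698]
tool_rot: [0.069, 0.703, -0.069, 0.705]
ft_force: [-7.9, 2.6, 13.0]
finger_gap: 0.0075
```

Run:
```python
from h import *
im,c=grab("wrist");im2,c2=grab("scene")
f=lambda a,u,v,w,h,W,H:cv2.resize(cv2.cvtColor(a,cv2.COLOR_RGB2BGR)[v:v+h,u:u+w],(W,H),interpolation=cv2.INTER_CUBIC)
cv2.imwrite("pics/k3.png",np.hstack([f(im,0,0,512,384,400,300),f(im2,150,60,160,120,400,300)]))
s=r.state();print(s["wrist_torque"])
```

```text
[ 0.41865807  1.81910281 -0.01269114]
```

View pics/k3.png

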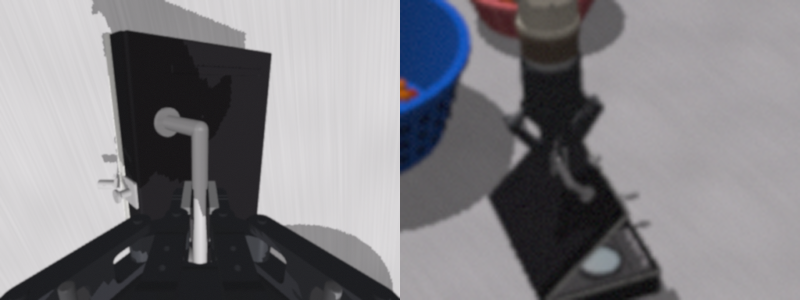

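The lid is following at about 45°, with the bar held between the fingertips and the lens visible in the open case. I'll carry on along the arc.

>>> {"api": "step_arm", "payload": {
  "series": [
    {"tx": 8,"ty": -2,"tz": 3,"wx": 0,"wy": 0,"wz": 0,"hand": 0},
    {"tx": 17,"ty": -3,"tz": 6,"wx": 0,"wy": 0,"wz": 0,"hand": 0},
    {"tx": 26,"ty": -5,"tz": 8,"wx": 0,"wy": 0,"wz": 0,"hand": 0},
    {"tx": 35,"ty": -7,"tz": 10,"wx": 0,"wy": 0,"wz": 0,"hand": 0},
    {"tx": 44,"ty": -9,"tz": 11,"wx": 0,"wy": 0,"wz": 0,"hand": 0},
    {"tx": 53,"ty": -10,"tz": 12,"wx": 0,"wy": 0,"wz": 0,"hand": 0},
    {"tx": 62,"ty": -12,"tz": 12,"wx": 0,"wy": 0,"wz": 0,"hand": 0},
    {"tx": 71,"ty": -14,"tz": 11,"wx": 0,"wy": 0,"wz": 0,"hand": 0},
    {"tx": 80,"ty": -16,"tz": 10,"wx": 0,"wy": 0,"wz": 0,"hand": 0},
    {"tx": 89,"ty": -18,"tz": 8,"wx": 0,"wy": 0,"wz": 0,"hand": 0},
    {"tx": 89,"ty": -18,"tz": 8,"wx": 0,"wy": 0,"wz": 0,"hand": 0}
  ]
}}

```text
time_s: 7.75
eef_pos: [0.6345, -0.2276, 0.1759]
tool_rot: [0.069, 0.701, -0.069, 0.706]
ft_force: [1.9, 0.3, 2.9]
finger_gap: 0.0078
```

>>> {"api": "step_arm", "payload": {
  "series": [
    {"tx": 8,"ty": -2,"tz": -3,"wx": 0,"wy": 0,"wz": 0,"hand": 0},
    {"tx": 16,"ty": -4,"tz": -6,"wx": 0,"wy": 0,"wz": 0,"hand": 0},
    {"tx": 24,"ty": -5,"tz": -10,"wx": 0,"wy": 0,"wz": 0,"hand": 0},
    {"tx": 28,"ty": -6,"tz": -13,"wx": 0,"wy": 0,"wz": 0,"hand": 0},
    {"tx": 28,"ty": -6,"tz": -13,"wx": 0,"wy": 0,"wz": 0,"hand": 0},
    {"tx": 28,"ty": -6,"tz": -13,"wx": 0,"wy": 0,"wz": 0,"hand": 0}
  ]
}}

```text
time_s: 8.35
eef_pos: [0.6634, -0.2333, 0.1638]
tool_rot: [0.069, 0.7, -0.069, 0.707]
ft_force: [4.9, 0.8, 5.3]
finger_gap: 0.0074
```

>>> {"api": "step_arm", "payload": {
  "series": [
    {"tx": 0,"ty": 0,"tz": 0,"wx": 0,"wy": 0,"wz": 0,"hand": 22},
    {"tx": 0,"ty": 0,"tz": 0,"wx": 0,"wy": 0,"wz": 0,"hand": 22},
    {"tx": 0,"ty": 0,"tz": 0,"wx": 0,"wy": 0,"wz": 0,"hand": 22},
    {"tx": 0,"ty": 0,"tz": 20,"wx": 0,"wy": 0,"wz": 0,"hand": 22},
    {"tx": 0,"ty": 0,"tz": 50,"wx": 0,"wy": 0,"wz": 0,"hand": 22},
    {"tx": 0,"ty": 0,"tz": 80,"wx": 0,"wy": 0,"wz": 0,"hand": 22}
  ]
}}

```text
time_s: 8.95
eef_pos: [0.6583, -0.2334, 0.2402]
tool_rot: [0.069, 0.705, -0.069, 0.702]
ft_force: [1.3, -0.6, 0.9]
finger_gap: 0.0222
```

>>> {"api": "step_arm", "payload": {
  "series": [
    {"tx": 0,"ty": 0,"tz": 15,"wx": 0,"wy": 0,"wz": 0,"hand": 22},
    {"tx": -45,"ty": -1,"tz": 15,"wx": 0,"wy": 0,"wz": 0,"hand": 22},
    {"tx": -90,"ty": -3,"tz": 15,"wx": 0,"wy": 0,"wz": 0,"hand": 40},
    {"tx": -130,"ty": -5,"tz": 10,"wx": 0,"wy": 0,"wz": 0,"hand": 60},
    {"tx": -147,"ty": -5,"tz": -20,"wx": 0,"wy": 0,"wz": 0,"hand": 60},
    {"tx": -147,"ty": -5,"tz": -50,"wx": 0,"wy": 0,"wz": 0,"hand": 60},
    {"tx": -147,"ty": -5,"tz": -60,"wx": 0,"wy": 0,"wz": 0,"hand": 60},
    {"tx": -147,"ty": -5,"tz": -60,"wx": 0,"wy": 0,"wz": 0,"hand": 60},
    {"tx": -147,"ty": -5,"tz": -60,"wx": 0,"wy": 0,"wz": 0,"hand": 60}
  ]
}}

```text
time_s: 9.85
eef_pos: [0.5131, -0.2388, 0.1813]
tool_rot: [0.069, 0.703, -0.069, 0.704]
ft_force: [0.3, -0.9, 0.3]
finger_gap: 0.06
```

Run:
```python
from h import *
import pickle
print(r.state()["eef_pos"])
im,c=grab("wrist");im2,c2=grab("scene");im3,c3=grab("top");pickle.dump((im,c,im2,c2,im3,c3),open("w3.pkl","wb"))
f=lambda a,u,v,w,h,W,H:cv2.resize(cv2.cvtColor(a,cv2.COLOR_RGB2BGR)[v:v+h,u:u+w],(W,H),interpolation=cv2.INTER_CUBIC)
cv2.imwrite("pics/k4.png",np.hstack([f(im,0,0,512,384,512,384),np.vstack([f(im2,170,90,96,64,288,192),f(im3,310,130,120,80,288,192)])]))
```

```text
[ 0.51314526 -0.23881389  0.18132882]
```

View pics/k4.png

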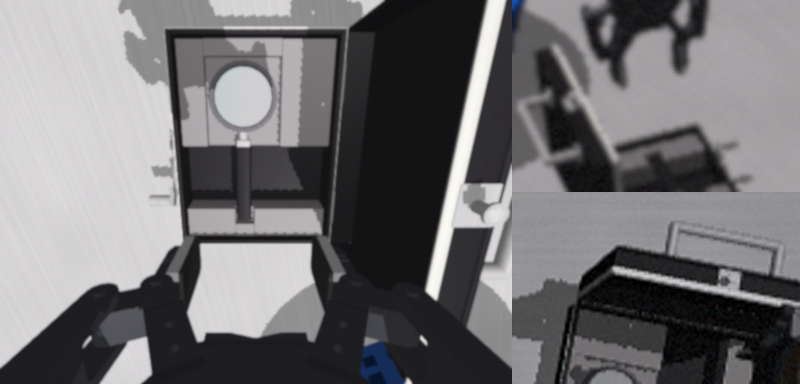

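The wrist view shows the case open with the lid upright. The lens is at (243,96), and the handle at u≈243 runs from v=140 to 220 across the trough (v 147–205).

Run:
```python
from h import *
import pickle
im,c,im2,c2,im3,c3=pickle.load(open("w3.pkl","rb"))
for n,u,v,z in[("lens",243,96,.0325),("lensrim top",243,61,.039),("lens rim bot",243,131,.039),("handle a",243,150,.039),("handle b",243,200,.039),("hend",243,220,.039),("trough hi",243,147,.045),("trough lo",215,205,.045),("caseFL",166,29,.045),("caseBL",347,29,.045),("caseFR",184,240,.045),("caseBR",332,237,.045)]: print(n,onz(c,u,v,z).round(4))
print(proj(c,[.513,-.239,.0325]),c["cx"])
g=im[155:200:5,225:262].sum(2)
for a in g: print(a)
```

```text
lens [ 0.5173 -0.1547  0.0325]
lensrim top [ 0.5239 -0.125   0.039 ]
lens rim bot [ 0.5108 -0.187   0.039 ]
handle a [ 0.5069 -0.2054  0.039 ]
handle b [ 0.4958 -0.2576  0.039 ]
hend [ 0.491  -0.2802  0.039 ]
trough hi [ 0.5079 -0.2016  0.045 ]
trough lo [ 0.4665 -0.2554  0.045 ]
caseFL [ 0.4632 -0.0876  0.045 ]
caseBL [ 0.6187 -0.1184  0.045 ]
caseFR [ 0.4237 -0.2883  0.045 ]
caseBR [ 0.5826 -0.3162  0.045 ]
(np.float64(255.44748487452821), np.float64(178.7788580673436)) 255.39754903438816
[168 169 169 171 167 152 119  97  94  90  95 110 133 148 159 163 170 175
 176 184 190 194 192 182 158 138 148 173 184 189 187 191 188 191 190 190
 189]
[169 172 171 170 170 158 130 106  93  88  99 110 130 150 157 164 168 173
 177 180 188 193 195 184 160 139 150 175 187 191 190 191 192 191 193 191
 192]
[169 174 174 172 171 165 147 114  94  89  95 103 129 151 157 163 168 175
 178 184 188 192 196 187 164 140 152 177 189 191 189 192 191 194 194 193
 192]
[174 173 172 174 173 165 147 113  97  90  88 106 127 144 156 163 168 173
 177 185 188 196 200 189 163 140 152 177 187 190 194 192 194 191 196 194
 194]
[170 171 174 175 173 163 136 111  91  93  91 100 123 145 157 164 168 171
 180 185 193 198 200 191 163 138 153 178 191 192 194 194 197 198 201 196
 198]
[172 173 174 173 170 155 123  99  89  87  92 102 126 143 156 165 168 173
 178 187 193 197 202 193 165 140 155 180 194 194 195 197 196 198 197 199
 199]
[173 175 176 176 178 171 156 129 100  89  88 100 120 143 154 160 169 172
 176 182 194 202 204 194 164 143 156 180 193 199 197 199 196 197 200 202
 200]
[102  97  97  96 111 135 146 128 103  89  86  96 118 143 155 159 168 175
 181 188 197 203 206 197 167 128 120 123 116 110 102 102 101 103 111 131
 137]
[ 87  86  88  88  84  85  86  82  87  83  85  94 118 143 156 161 166 174
 181 190 196 202 207 199 166 125  96  84  88  89  84  87  88  86  86  89
  87]
```

Grip point is about (0.501, −0.233), which agrees with the middle of the trough. Next: go down and grip.

>>> {"api": "step_arm", "payload": {
  "series": [
    {"tx": -12,"ty": 6,"tz": -40,"wx": 0,"wy": 0,"wz": 0,"hand": 50},
    {"tx": -12,"ty": 6,"tz": -85,"wx": 0,"wy": 0,"wz": 0,"hand": 50},
    {"tx": -12,"ty": 6,"tz": -120,"wx": 0,"wy": 0,"wz": 0,"hand": 50},
    {"tx": -12,"ty": 6,"tz": -145,"wx": 0,"wy": 0,"wz": 0,"hand": 50},
    {"tx": -12,"ty": 6,"tz": -160,"wx": 0,"wy": 0,"wz": 0,"hand": 50},
    {"tx": -12,"ty": 6,"tz": -166,"wx": 0,"wy": 0,"wz": 0,"hand": 50},
    {"tx": -12,"ty": 6,"tz": -166,"wx": 0,"wy": 0,"wz": 0,"hand": 50}
  ]
}}

```text
time_s: 10.7
eef_pos: [0.5006, -0.2326, 0.0145]
tool_rot: [0.069, 0.704, -0.069, 0.704]
ft_force: [-0.3, -0.9, 0.2]
finger_gap: 0.0497
```

>>> {"api": "step_arm", "payload": {
  "series": [
    {"tx": 0,"ty": 0,"tz": 0,"wx": 0,"wy": 0,"wz": 0,"hand": 30},
    {"tx": 0,"ty": 0,"tz": 0,"wx": 0,"wy": 0,"wz": 0,"hand": 15},
    {"tx": 0,"ty": 0,"tz": 0,"wx": 0,"wy": 0,"wz": 0,"hand": 0},
    {"tx": 0,"ty": 0,"tz": 0,"wx": 0,"wy": 0,"wz": 0,"hand": 0},
    {"tx": 0,"ty": 0,"tz": 0,"wx": 0,"wy": 0,"wz": 0,"hand": 0},
    {"tx": 0,"ty": 0,"tz": 0,"wx": 0,"wy": 0,"wz": 0,"hand": 0}
  ]
}}

```text
time_s: 11.3
eef_pos: [0.5016, -0.2332, 0.0162]
tool_rot: [0.069, 0.703, -0.07, 0.705]
ft_force: [-0.4, -0.2, 6.5]
finger_gap: 0.0151
```

>>> {"api": "step_arm", "payload": {
  "series": [
    {"tx": 0,"ty": 0,"tz": 8,"wx": 0,"wy": 0,"wz": 0,"hand": 0},
    {"tx": 0,"ty": 0,"tz": 20,"wx": 0,"wy": 0,"wz": 0,"hand": 0},
    {"tx": 0,"ty": 0,"tz": 35,"wx": 0,"wy": 0,"wz": 0,"hand": 0},
    {"tx": 0,"ty": 0,"tz": 55,"wx": 0,"wy": 0,"wz": 0,"hand": 0},
    {"tx": 0,"ty": 0,"tz": 75,"wx": 0,"wy": 0,"wz": 0,"hand": 0},
    {"tx": 0,"ty": 0,"tz": 95,"wx": 0,"wy": 0,"wz": 0,"hand": 0},
    {"tx": 0,"ty": 0,"tz": 115,"wx": 0,"wy": 0,"wz": 0,"hand": 0},
    {"tx": 0,"ty": 0,"tz": 135,"wx": 0,"wy": 0,"wz": 0,"hand": 0},
    {"tx": 0,"ty": 0,"tz": 150,"wx": 0,"wy": 0,"wz": 0,"hand": 0},
    {"tx": 0,"ty": 0,"tz": 150,"wx": 0,"wy": 0,"wz": 0,"hand": 0}
  ]
}}

```text
time_s: 12.3
eef_pos: [0.5017, -0.2332, 0.1678]
tool_rot: [0.069, 0.702, -0.07, 0.705]
ft_force: [1.7, -1.4, -1.3]
finger_gap: 0.0149
```

>>> {"api": "step_arm", "payload": {
  "series": [
    {"tx": -2,"ty": 25,"tz": 0,"wx": 0,"wy": 0,"wz": 0,"hand": 0},
    {"tx": -4,"ty": 55,"tz": 0,"wx": 0,"wy": 0,"wz": 0,"hand": 0},
    {"tx": -6,"ty": 85,"tz": 0,"wx": 0,"wy": 0,"wz": 0,"hand": 0},
    {"tx": -8,"ty": 115,"tz": 0,"wx": 0,"wy": 0,"wz": 0,"hand": 0},
    {"tx": -10,"ty": 145,"tz": 0,"wx": 0,"wy": 0,"wz": 0,"hand": 0},
    {"tx": -12,"ty": 175,"tz": 0,"wx": 0,"wy": 0,"wz": 0,"hand": 0},
    {"tx": -14,"ty": 205,"tz": 0,"wx": 0,"wy": 0,"wz": 0,"hand": 0},
    {"tx": -16,"ty": 230,"tz": 0,"wx": 0,"wy": 0,"wz": 0,"hand": 0},
    {"tx": -17,"ty": 245,"tz": 0,"wx": 0,"wy": 0,"wz": 0,"hand": 0},
    {"tx": -18,"ty": 255,"tz": 0,"wx": 0,"wy": 0,"wz": 0,"hand": 0},
    {"tx": -18,"ty": 255,"tz": 0,"wx": 0,"wy": 0,"wz": 0,"hand": 0}
  ]
}}

```text
time_s: 13.4
eef_pos: [0.4817, 0.0233, 0.1641]
tool_rot: [0.068, 0.704, -0.069, 0.703]
ft_force: [0.4, -0.2, -1.2]
finger_gap: 0.0145
```

Run:
```python
from h import *
import pickle
s=r.state();print(s["eef_pos"],s["finger_gap"],s["ft_force"])
im,c=grab("wrist");im2,c2=grab("scene");im3,c3=grab("top");pickle.dump((im,c,im2,c2,im3,c3),open("w4.pkl","wb"))
f=lambda a,u,v,w,h,W,H:cv2.resize(cv2.cvtColor(a,cv2.COLOR_RGB2BGR)[v:v+h,u:u+w],(W,H),interpolation=cv2.INTER_CUBIC)
cv2.imwrite("pics/k5.png",np.hstack([f(im,0,0,512,384,512,384),np.vstack([f(im2,255,190,96,64,288,192),f(im3,170,180,96,64,288,192)])]))
```

```text
[0.48172417 0.0232771  0.16414149] 0.014543782284535468 [ 0.36669774 -0.24533299 -1.1871526 ]
```

View pics/k5.png

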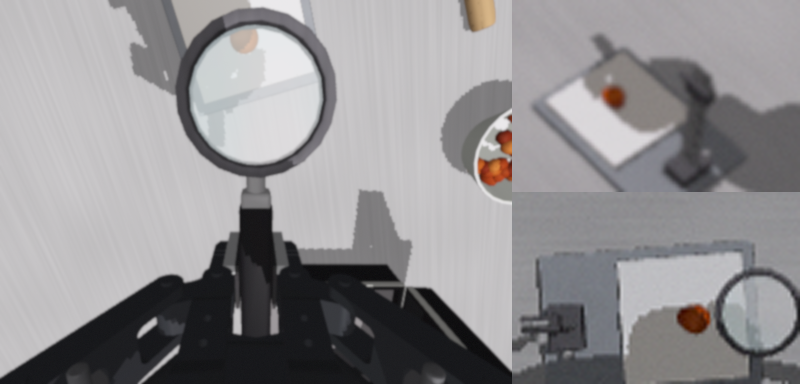

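The loupe is held level, with the lens centred at (256,92) in the wrist view. The pointer is out of frame, so I'll take two tilted wrist views from either side to triangulate it.

>>> {"api": "step_arm", "payload": {
  "series": [
    {"tx": -30,"ty": 5,"tz": 10,"wx": 5,"wy": 0,"wz": 0,"hand": 0},
    {"tx": -60,"ty": 10,"tz": 20,"wx": 10,"wy": 0,"wz": 0,"hand": 0},
    {"tx": -95,"ty": 20,"tz": 30,"wx": 15,"wy": 0,"wz": 0,"hand": 0},
    {"tx": -130,"ty": 30,"tz": 40,"wx": 20,"wy": 0,"wz": 0,"hand": 0},
    {"tx": -150,"ty": 37,"tz": 40,"wx": 25,"wy": 0,"wz": 0,"hand": 0},
    {"tx": -150,"ty": 37,"tz": 40,"wx": 25,"wy": 0,"wz": 0,"hand": 0},
    {"tx": -150,"ty": 37,"tz": 40,"wx": 25,"wy": 0,"wz": 0,"hand": 0},
    {"tx": -150,"ty": 37,"tz": 40,"wx": 25,"wy": 0,"wz": 0,"hand": 0}
  ]
}}

```text
time_s: 14.35
eef_pos: [0.3337, 0.0589, 0.2049]
tool_rot: [0.22, 0.701, 0.084, 0.673]
ft_force: [-0.1, -0.1, -0.0]
finger_gap: 0.015
```

Run:
```python
from h import *
import pickle
s=r.state();print(s["eef_pos"],s["finger_gap"],s["joint_vel"].round(3))
im,c=grab("wrist");pickle.dump((im,c),open("A.pkl","wb"))
print(proj(c,[.49,.238,.115]),proj(c,[.49,.265,.17]),proj(c,[.489,.265,.02]))
```

```text
[0.33366553 0.05889255 0.20490755] 0.014982893397831269 [ 0.015  0.007  0.005  0.004  0.006 -0.003]
(np.float64(394.12181105092236), np.float64(18.211268323816512)) (np.float64(414.85794537841076), np.float64(-66.96803400301619)) (np.float64(358.16482703829945), np.float64(53.654796893101235))
```

>>> {"api": "step_arm", "payload": {
  "series": [
    {"tx": 40,"ty": 0,"tz": 0,"wx": 0,"wy": 0,"wz": 0,"hand": 0},
    {"tx": 80,"ty": 0,"tz": 0,"wx": 0,"wy": 0,"wz": 0,"hand": 0},
    {"tx": 120,"ty": 0,"tz": 0,"wx": 0,"wy": 0,"wz": 0,"hand": 0},
    {"tx": 160,"ty": 0,"tz": 0,"wx": 0,"wy": 0,"wz": 0,"hand": 0},
    {"tx": 200,"ty": 0,"tz": 0,"wx": 0,"wy": 0,"wz": 0,"hand": 0},
    {"tx": 230,"ty": 0,"tz": 0,"wx": 0,"wy": 0,"wz": 0,"hand": 0},
    {"tx": 230,"ty": 0,"tz": 0,"wx": 0,"wy": 0,"wz": 0,"hand": 0},
    {"tx": 230,"ty": 0,"tz": 0,"wx": 0,"wy": 0,"wz": 0,"hand": 0},
    {"tx": 230,"ty": 0,"tz": 0,"wx": 0,"wy": 0,"wz": 0,"hand": 0}
  ]
}}

```text
time_s: 15.3
eef_pos: [0.5616, 0.0599, 0.2042]
tool_rot: [0.22, 0.703, 0.085, 0.671]
ft_force: [0.1, 0.0, -0.3]
finger_gap: 0.015
```

Run:
```python
from h import *
import pickle
s=r.state();print(s["eef_pos"],s["finger_gap"])
im,c=grab("wrist");pickle.dump((im,c),open("B.pkl","wb"))
A,ca=pickle.load(open("A.pkl","rb"))
o=[]
for i,cc in((A,ca),(im,c)):
    u,v=[int(x) for x in proj(cc,[.49,.245,.115])]; u0=min(max(u-65,0),512-130);v0=min(max(v-70,0),384-180);print(u0,v0)
    o.append(cv2.resize(cv2.cvtColor(i,cv2.COLOR_RGB2BGR)[v0:v0+180,u0:u0+130],(390,540),interpolation=cv2.INTER_CUBIC))
cv2.imwrite("pics/k6.png",np.hstack(o))
```

```text
[0.56164834 0.05985768 0.2041706 ] 0.015006394743842829
327 0
93 0
```

View pics/k6.png

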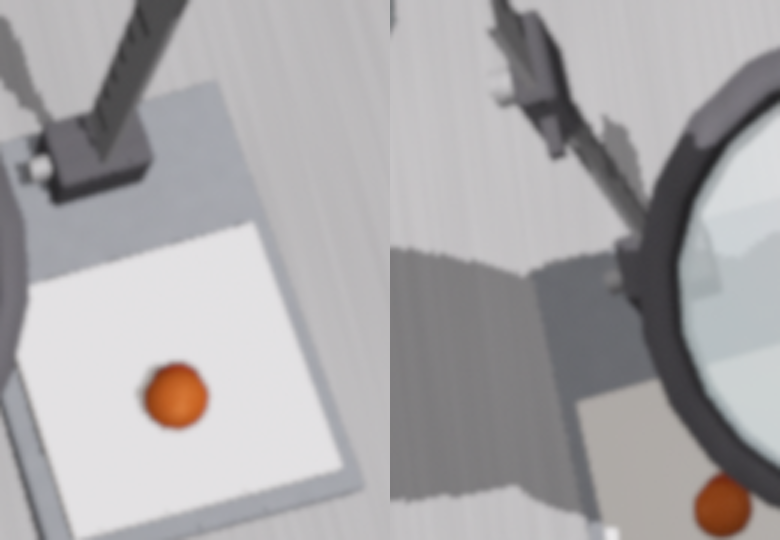

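View B shows the pointer tip near crop (557,156), full-image pixel (148.7,52). In view A the slider is above the frame. I'll estimate the height from B and the stand geometry, then take a better A view.

Run:
```python
from h import *
import pickle
A,ca=pickle.load(open("A.pkl","rb"));B,cb=pickle.load(open("B.pkl","rb"))
q={}
for n,u,v,z in[("pl",215,82,.01),("tL+",255,222,.016),("tL-",343,467,.016),("tR+",20,288,.016),("tR-",78,537,.016),("stone",177,396,.023)]:
    q[n]=onz(ca,327+u/3,v/3,z); print(n,q[n].round(4))
tc=sum(q[k] for k in("tL+","tL-","tR+","tR-"))/4;print("tile c",tc)
yd=(q["tL+"]+q["tR+"]-q["tL-"]-q["tR-"])/2;yd[2]=0;print(np.linalg.norm(yd),yd);yd/=np.linalg.norm(yd)
tip=tc+yd*.075; print("tip xy",tip)
o,d=ray(cb,148.7,51.8)
t=((tip-o)[:2]@d[:2])/(d[:2]@d[:2]); p=o+t*d; print("tip est",p,"miss",(p-tip)[:2])
print("stone B",onz(cb,93+(722-390)/3,505/3,.023))
for z in(.09,.115,.14):print(z,onz(cb,148.7,51.8,z))
```

```text
pl [0.5516 0.2949 0.01  ]
tL+ [0.5488 0.2254 0.016 ]
tL- [0.5567 0.1165 0.016 ]
tR+ [0.4483 0.2178 0.016 ]
tR- [0.4485 0.1086 0.016 ]
stone [0.4974 0.1566 0.023 ]
tile c [0.50057305 0.16709919 0.016     ]
0.1091537957916843 [-0.00403745  0.1090791   0.        ]
tip xy [0.4977989  0.24204787 0.016     ]
tip est [0.49228949 0.23932392 0.14191963] miss [-0.00550941 -0.00272394]
stone B [0.49705064 0.15701165 0.023     ]
0.09 [0.47274192 0.27886059 0.09      ]
0.115 [0.48215434 0.25982315 0.115     ]
0.14 [0.49156675 0.24078572 0.14      ]
```

>>> {"api": "step_arm", "payload": {
  "series": [
    {"tx": -40,"ty": -10,"tz": 0,"wx": 3,"wy": 0,"wz": 0,"hand": 0},
    {"tx": -80,"ty": -20,"tz": 0,"wx": 6,"wy": 0,"wz": 0,"hand": 0},
    {"tx": -120,"ty": -30,"tz": 0,"wx": 9,"wy": 0,"wz": 0,"hand": 0},
    {"tx": -160,"ty": -40,"tz": 0,"wx": 12,"wy": 0,"wz": 0,"hand": 0},
    {"tx": -200,"ty": -40,"tz": 0,"wx": 15,"wy": 0,"wz": 0,"hand": 0},
    {"tx": -220,"ty": -40,"tz": 0,"wx": 15,"wy": 0,"wz": 0,"hand": 0},
    {"tx": -220,"ty": -40,"tz": 0,"wx": 15,"wy": 0,"wz": 0,"hand": 0},
    {"tx": -220,"ty": -40,"tz": 0,"wx": 15,"wy": 0,"wz": 0,"hand": 0},
    {"tx": -220,"ty": -40,"tz": 0,"wx": 15,"wy": 0,"wz": 0,"hand": 0}
  ]
}}

```text
time_s: 16.25
eef_pos: [0.3433, 0.0192, 0.2051]
tool_rot: [0.305, 0.684, 0.176, 0.639]
ft_force: [-1.0, -0.6, -1.6]
finger_gap: 0.0149
```

Run:
```python
from h import *
import pickle
s=r.state();print(s["eef_pos"],s["finger_gap"])
im,c=grab("wrist");pickle.dump((im,c),open("C.pkl","wb"))
B,cb=pickle.load(open("B.pkl","rb"))
u,v=[int(x) for x in proj(c,[.49,.24,.12])];u0=min(max(u-65,0),512-130);v0=min(max(v-70,0),204);print(u,v,u0,v0)
f=lambda i,u,v,w,h,W,H:cv2.resize(cv2.cvtColor(i,cv2.COLOR_RGB2BGR)[v:v+h,u:u+w],(W,H),interpolation=cv2.INTER_CUBIC)
cv2.imwrite("pics/k7.png",np.hstack([f(im,u0,v0,130,180,390,540),f(B,110,5,65,90,390,540)]))
```

```text
[0.34334359 0.01923997 0.20511878] 0.01491625300697891
365 43 300 0
```

View pics/k7.png

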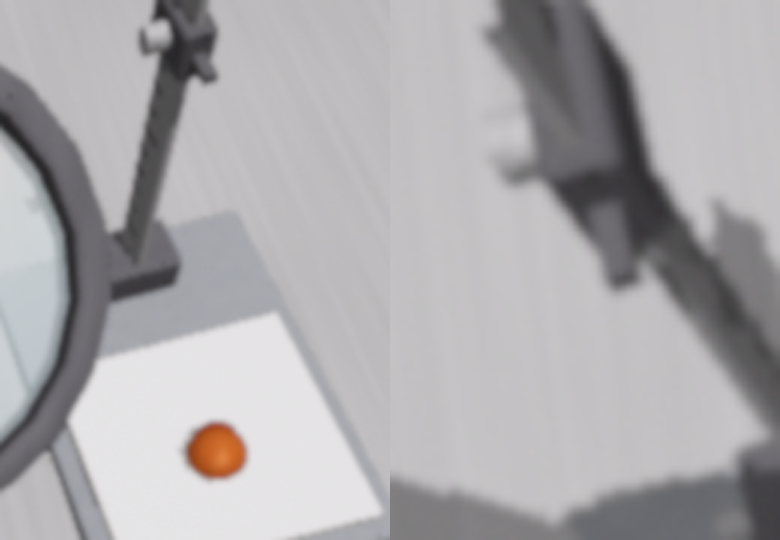

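Run:
```python
from h import *
import pickle
C,cc=pickle.load(open("C.pkl","rb"));B,cb=pickle.load(open("B.pkl","rb"))
print("tip",tri(ray(cc,370,25.3),ray(cb,149.5,51.7)))
print("stone",tri(ray(cc,300+217/3,150),ray(cb,93+(722-390)/3,505/3)), onz(cc,300+217/3,150,.023))
im,c,*_=pickle.load(open("w4.pkl","rb")); T=np.array([.48172,.02328,.16414])
# rim radial edges: transitions of dark rim on row/column profiles through the centre
g=cv2.cvtColor(im,cv2.COLOR_RGB2GRAY).astype(int)
print("row92",g[92,165:200],g[92,318:350]);print("col256",g[0:30,256],g[155:195,256])
for h in(.010,.0163,.0228,.029):
    P=[onz(c,u,v,T[2]+h) for u,v in((176,92),(336,92),(256,8),(256,176))]
    print(h,np.linalg.norm(P[0]-P[1]).round(4),np.linalg.norm(P[2]-P[3]).round(4),((P[0]+P[1]+P[2]+P[3])/4-T).round(4))
```

```text
tip (array([0.49162233, 0.24217573, 0.13904028]), np.float64(0.001222933600483069))
stone (array([0.49718206, 0.15677778, 0.02326635]), np.float64(0.0003408587323180577)) [0.49732698 0.1567332  0.023     ]
row92 [192 186 180 169 150 138 131 125 123 117 100  80  71  68  68  69  70  70
  70  67  60  50  45  66 114 154 169 177 184 188 188 188 188 188 190] [207 188 172 154 112  65  52  69  92 105 113 116 118 118 118 118 119 130
 159 186 196 198 197 196 195 195 197 199 199 199 199 198]
col256 [234 234 234 234 234 232 221 187 139 113 110 111 113 114 113 115 117 116
 116 110  93  73  64  67 100 141 163 171 183 199] [219 219 219 219 218 216 206 189 167 135  90  59  56  67  72  72  71  69
  67  66  66  74  96 115 123 125 125 124 124 124 124 124 124 124 124 124
 123 121 115 114]
0.01 0.071 0.0709 [0.0155 0.0788 0.01  ]
0.0163 0.0677 0.0676 [0.0155 0.0787 0.0163]
0.0228 0.0642 0.0641 [0.0155 0.0785 0.0228]
0.029 0.0609 0.0608 [0.0154 0.0784 0.029 ]
```

Triangulated pointer tip is (0.4916, 0.2422, 0.139), with a ray miss of 1.2 mm. The stone is at (0.4972, 0.1568, 0.0233); its height should be 0.023, which agrees. In the hand, the lens sits at TCP + (15.5, 78.6, about 16.3) mm. Next: level the tool and approach.

>>> {"api": "step_arm", "payload": {
  "series": [
    {"tx": 25,"ty": 0,"tz": 0,"wx": -8,"wy": 0,"wz": 0,"hand": 0},
    {"tx": 50,"ty": 0,"tz": 0,"wx": -16,"wy": 0,"wz": 0,"hand": 0},
    {"tx": 75,"ty": 0,"tz": 0,"wx": -24,"wy": 0,"wz": 0,"hand": 0},
    {"tx": 100,"ty": 0,"tz": 0,"wx": -32,"wy": 0,"wz": 0,"hand": 0},
    {"tx": 125,"ty": 0,"tz": 0,"wx": -40,"wy": 0,"wz": 0,"hand": 0},
    {"tx": 138,"ty": 10,"tz": -10,"wx": -40,"wy": 0,"wz": 0,"hand": 0},
    {"tx": 138,"ty": 25,"tz": -30,"wx": -40,"wy": 0,"wz": 0,"hand": 0},
    {"tx": 138,"ty": 40,"tz": -50,"wx": -40,"wy": 0,"wz": 0,"hand": 0},
    {"tx": 138,"ty": 52,"tz": -70,"wx": -40,"wy": 0,"wz": 0,"hand": 0},
    {"tx": 138,"ty": 59,"tz": -82,"wx": -40,"wy": 0,"wz": 0,"hand": 0},
    {"tx": 138,"ty": 59,"tz": -82,"wx": -40,"wy": 0,"wz": 0,"hand": 0},
    {"tx": 138,"ty": 59,"tz": -82,"wx": -40,"wy": 0,"wz": 0,"hand": 0}
  ]
}}

```text
time_s: 17.5
eef_pos: [0.4807, 0.0786, 0.1229]
tool_rot: [0.069, 0.704, -0.069, 0.704]
ft_force: [0.3, 0.1, -0.3]
finger_gap: 0.0148
```

Run:
```python
from h import *
import pickle
np.set_printoptions(precision=4,suppress=True)
s=r.state();print(s["eef_pos"],s["finger_gap"],s["ft_force"],Rot.from_quat(s["tool_rot"]).as_matrix())
im,c=grab("wrist");im2,c2=grab("scene");im3,c3=grab("top");pickle.dump((im,c,im2,c2,im3,c3),open("w5.pkl","wb"))
T=s["eef_pos"];print("expected lens",T+[.0155,.0786,.0163])
for n,cc in(("scene",c2),("top",c3)):
    print(n,"lens",proj(cc,T+[.0155,.0786,.0163]),"tip",proj(cc,[.4916,.2422,.139]),"stone",proj(cc,[.4972,.1567,.023]))
f=lambda a,u,v,w,h,W,H:cv2.resize(cv2.cvtColor(a,cv2.COLOR_RGB2BGR)[v:v+h,u:u+w],(W,H),interpolation=cv2.INTER_CUBIC)
cv2.imwrite("pics/k8.png",np.vstack([np.hstack([f(im2,260,180,80,60,400,300),f(im3,170,180,80,60,400,300)]),np.hstack([f(im,0,0,512,384,400,300),f(im2,130,60,200,150,400,300)])]))
```

```text
[0.4807 0.0786 0.1229] 0.014837323219355186 [ 0.2665  0.1265 -0.3466] [[ 0.0001  0.1941  0.981 ]
 [-0.0001  0.981  -0.1941]
 [-1.     -0.0001  0.0001]]
expected lens [0.4962 0.1572 0.1392]
scene lens (np.float64(291.3225216731117), np.float64(196.8396068306818)) tip (np.float64(310.75869781230205), np.float64(214.4877156035002)) stone (np.float64(288.49743053574633), np.float64(222.29750629779377))
top lens (np.float64(226.62027781073812), np.float64(221.0153863169894)) tip (np.float64(190.06428720617248), np.float64(222.88109886280157)) stone (np.float64(229.82929896646397), np.float64(221.87426581321392))
```

View pics/k8.png

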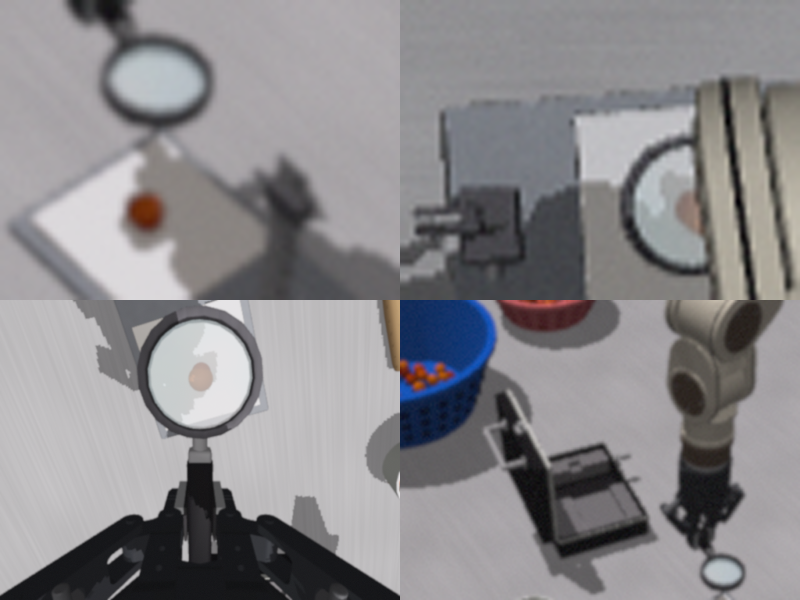

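Scene crop: lens centre at (157,80), full-image pixel (291.4,196.0), against an expected (291.3,196.8). The stone is seen through the lens and the lid is open. The first scene image put the pointer tip at (311.6,214.4), against an expected (310.8,214.5). One quick ellipse fit on the lens rim for height.

Run:
```python
from h import *
import pickle
im,c,im2,c2,im3,c3=pickle.load(open("w5.pkl","rb"))
T=r.state()["eef_pos"]
g=cv2.resize(cv2.cvtColor(im2,cv2.COLOR_RGB2GRAY)[180:210,275:308],None,fx=8,fy=8,interpolation=cv2.INTER_CUBIC)
m=cv2.threshold(g,0,255,cv2.THRESH_BINARY_INV|cv2.THRESH_OTSU)[1]
cs,h=cv2.findContours(m,cv2.RETR_CCOMP,cv2.CHAIN_APPROX_NONE)
for k,x in enumerate(cs):
    if len(x)>80:
        e=cv2.fitEllipse(x); print(h[0][k][3],len(x),(e[0][0]+.5)/8-.5+275,(e[0][1]+.5)/8-.5+180,np.array(e[1])/8,e[2])
for dz in(0,.003,.006,-.003):
    P=T+[.0155,.0786,.0163+dz]; print(dz,proj(c2,P))
a=np.linspace(0,2*np.pi,60)
for R in(.033,.027):
    pts=np.array([proj(c2,T+[.0155+R*np.cos(t),.0786+R*np.sin(t),.0163]) for t in a],np.float32);print(R,cv2.fitEllipse(pts))
s=r.state();print(s["eef_pos"],s["joint_vel"])
```

```text
-1 767 288.78769302368164 194.28023529052734 [20.60964966 33.44326019] 138.78887939453125
0 361 290.81568145751953 195.5617218017578 [12.70594597 18.89258957] 95.52010345458984
0 (np.float64(291.07387181648954), np.float64(196.62223261058807))
0.003 (np.float64(291.1412976282503), np.float64(195.92459929246405))
0.006 (np.float64(291.2089339282875), np.float64(195.22478811943662))
-0.003 (np.float64(291.00665551195345), np.float64(197.31769822443923))
0.033 ((291.0797119140625, 196.75384521484375), (16.444297790527344, 22.58110809326172), 95.47935485839844)
0.027 ((291.0777587890625, 196.7103271484375), (13.453300476074219, 18.474666595458984), 95.47862243652344)
[0.48133569 0.07812916 0.12379658] [-0.00264265 -0.00372384 -0.00466183 -0.00142314 -0.00020817  0.00306074]
```

The lens agrees with the pointer to about 2 mm, possibly a touch high, and xy is within 1 mm. I'll trim down 1 mm, settle and hand in.

>>> {"api": "step_arm", "payload": {
  "series": [
    {"tx": 0,"ty": 0,"tz": -1,"wx": 0,"wy": 0,"wz": 0,"hand": 0},
    {"tx": 0,"ty": 0,"tz": -1,"wx": 0,"wy": 0,"wz": 0,"hand": 0},
    {"tx": 0,"ty": 0,"tz": -1,"wx": 0,"wy": 0,"wz": 0,"hand": 0},
    {"tx": 0,"ty": 0,"tz": -1,"wx": 0,"wy": 0,"wz": 0,"hand": 0},
    {"tx": 0,"ty": 0,"tz": -1,"wx": 0,"wy": 0,"wz": 0,"hand": 0},
    {"tx": 0,"ty": 0,"tz": -1,"wx": 0,"wy": 0,"wz": 0,"hand": 0}
  ]
}}

```text
time_s: 18.25
eef_pos: [0.4803, 0.0784, 0.1217]
tool_rot: [0.069, 0.704, -0.069, 0.704]
ft_force: [1.1, -0.4, -1.2]
finger_gap: 0.0146
```

Run:
```python
from h import *
s=r.state();print(s["eef_pos"],s["finger_gap"],abs(s["joint_vel"]).max());print(r.finish_job())
```

```text
[0.48034993 0.07841988 0.12165568] 0.014591691958856056 0.002806733596882031
the job is handed in; nothing more can be done
None
```

I swung the latch to about 1 rad, opened the lid to about 1.6 rad, and took the loupe by its handle. I handed the job in at about 18 s, holding the loupe still and level over the stone. No verdict is reported.

**Last checks**
- **Position:** the lens is at about (0.496, 0.157, 0.138). The stone is at (0.497, 0.157), so the lens is about 1.5 mm off plumb. The pointer triangulated to 0.139, so the lens is about 1 mm below it.
- **Grip and stillness:** the fingers hold the handle at 14.6 mm opening and the arm is at rest.
- **Level:** I judged this from the vertical tool and the lens staying put in the wrist view, not by a direct measurement.
- **Case:** the lid was still open in the last scene picture. I did not measure the latch again after swinging it.

**Where the checks disagreed:**
- **Lens height:** the scene camera put the lens about 2–4 mm higher than the arm's reading did. It also put the pointer slightly high, so I trimmed down only 1 mm.
- **Pointer height:** a second estimate from the stand's shape gave 0.142 instead of 0.139.
- **Lens height in the hand:** estimates from the rim size ranged about 3 mm either side of the value I used.

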